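# Knock a sunken vial out of its heating block

### The arm

A 6-joint arm with a two-finger parallel gripper is mounted at the origin on a cart in front of the work surface, level with it; the furniture and walls round the work are solid. World frame = base frame: x ahead of the robot, y to its left, z up, the work surface at z = 0. Lengths are in mm, angles in rad, forces in N, time in s.
With the tool pointing down it reaches from about 350 to 875 mm from the base axis. Payload 4.2 kg.
Tool frame: the origin (TCP) lies on the centre line of the jaws, within the pads' length; the fingertips stand 25 mm ahead of it and the grasp point (between the pads) lies 6 mm ahead of it; z points along the fingers, y is the direction in which the jaws open and shut (so a half turn about z gives the same grasp; the last joint's range is limited). The gripper opens to 85 mm and grips with 20 to 120 N. Pads are 22 mm wide; open, the fingers measure 114 mm over their backs; the gripper's body (76 mm by 85 mm) begins 54 mm behind the grasp point. The pads swing forward as they close: fully open they stand 13 mm farther back than shut.
Start: joints at [-1.034, 0.385, 0.008, 0, -1.194, -0.259], TCP at [171.417, -601.012, 256.312] pointing down, gripper open.
Joint ranges: [-3.14, 3.14], [-1.21, 2.06], [-1.07, 1.41], [-3.16, 2.05], [-2.99, -0.16], [-3.1, 3.1]. Speed limits (rad/s): [2.79, 2.79, 3.14, 3.14, 3.14, 3.14].

### API

Orientations are given as a unit quaternion [x, y, z, w].
In Python, from bench import arm gives the robot as it stands.
- The arm moves only by the tool drive_tool, never from a script. Its argument "plan" is a list of rows, each a list of 2 entries, a list of its own where there are three numbers: the shift along the tool's x, y, z in m, then the turn about the tool's z in degrees. A call has 1 to 12 rows; each row shifts and turns the commanded pose from where the row before left it, along the tool's axes as they then stand; what a row does not reach is not made up. A row lasts 1/8 s, in which the tool goes at most 62.5 mm and 10.7 degrees, less where a joint would pass 70% of its speed; a pose out of reach is approached as far as the arm can. A call with a gripper value outside its range is refused whole. "fingers" is the closure, from -1 (fully open) to 1 (shut), so that 0 is half open, set as the call begins (left out, the last holds). The fingers move at their own pace and stop on an object; the grip force is fixed at half the most. Time passes only in rows, so rows that do not move let the fingers close. It gives the time, the measured TCP pose, the force and the opening at its end, in the units of the state.
- arm.read_state(): the state, without advancing time (a new reading comes with each control period).
- arm.get_image(name): name is "side" or "top" or "wrist"; returns a dict with "image" (384x512x3 uint8, red, green, blue), "K" (3x3 intrinsics, pixels), "R" (3x3) and "t" (3): a world point X has camera coordinates R X + t. Camera axes: x right, y down, z forward; pixel columns grow to the right and rows downward; lengths in mm; the calibration is good to about 2 mm. A picture is of the moment at which its call begins. There is no depth.
- arm.job_done(): hands the job in, once; it reports no verdict.
The state is a dict: "clock": time; "joints": joint angles; "joint_vel": joint speeds; "joint_efforts": joint torques, N m; "position": TCP position; "ee_rot": TCP orientation; "contact_force": force on the tool from outside, world axes, zero at the start; "wrist_torque": the same for the moment, N m; "gripper_width": finger opening in mm.
Only numpy, scipy, OpenCV 4.12 (cv2) and the standard library are available. Lean on these libraries where they do the work, as an engineer would, in place of code of your own. Each camera call takes 0.05 s, during which the arm holds its last target.

### The job

The amber vial has sunk flush into its square aluminium heating block. Set that block upright over the pin of the knock-out stand and down onto the stand's base, so that the pin pokes the vial up through the hole in the block's underside; then lift the vial out, stand it upright in the shallow white tray and leave the block on the stand.

Things in the scene. Friction and masses are not known exactly. Their poses are not given: they have to be found in the camera images.
- vial_block_center (a point): Centre (half-way up, on the bore's axis) of the square aluminium heating block that holds the vial: 56 x 56 mm, 80 mm tall, 0.35 kg, loose, standing upright on the bench at any yaw. z up, x and y square to its side faces. An upright round bore of 35 mm runs from its top down to a 6 mm thick floor, which has a round access hole of 26 mm on the same axis. An empty block of the same shape stands near; only this one shows the black cap in its bore.
- vial_center (a point): Centre (half-way up, on its axis) of the upright amber glass vial: 33 mm across, 74 mm tall, narrowing at the top to a black cap about 25 mm wide and 18 mm tall, 0.045 kg, loose. At first it stands on the floor of the block's bore, its top level with the block's top, too close in the bore for fingers; it slides freely up the bore. z along its axis towards the cap.
- stand: Knock-out stand, fixed to the bench: dark steel disc, 90 mm across, 10 mm thick; in its middle one upright steel pin, 10 mm thick, ending 40 mm above the bench. Origin: centre of its underside, z up. With the block down on the disc (its top at 90 mm) the pin holds the vial's underside at 40 mm, so 24 mm of vial stand above the block, between the fingers if they still hold it: grip the block near its top.
- tray: Shallow square white plastic tray, 100 x 100 mm, 16 mm tall, wall and floor 4 mm thick, 0.5 kg, empty, loose on the bench. Origin in the centre of its underside, z up, x and y along its sides.
Things that resemble listed ones, but are neither listed nor needed, are in the scene too. What is shaped like the part that bears vial_block_center but pink is not meant.

How it is judged (in metres and radians):
On the way:
1. the block stands down on the stand's base over the pin and the vial is poked up out of it (horizontal distance between vial_block_center and stand below 0.014 m and z of vial_block_center in the frame of stand between 0.045 and 0.055 m and angle between vial_block_center's own z axis and vertical below 0.1 rad and z of vial_center in the frame of vial_block_center above 0.02 m), for 0.2 s.
At the end, for the whole second after the job is handed in: The vial stands upright (within 10 degrees) on the floor of the tray, anywhere inside its walls, and the block that held it stands upright on the base of the knock-out stand, within 14 mm of the pin's axis (x of vial_center in the frame of tray between -0.042 and 0.042 m and y of vial_center in the frame of tray between -0.042 and 0.042 m and z of vial_center in the frame of tray between 0.032 and 0.05 m and angle between vial_center's own z axis and vertical below 0.17 rad and angle between each of tray, vial_block_center's own z axis and vertical below 0.1 rad and horizontal distance between vial_block_center and stand below 0.014 m and z of vial_block_center in the frame of stand between 0.045 and 0.055 m); the robot touches nothing.
It also fails if it takes over 51 s, if anything falls off the work surface, if the arm or the gripper's body presses on something with over 40 N, if the wrist force passes 120 N, or if a joint passes its speed limit or range.

## Working session

There is one attempt and no reset: what is moved stays moved. The work goes in short steps, Python scripts to look and compute and a tool call to move; the robot and the scene stay as the last step left them, time stands still between calls to the robot, and variables do not carry over. Pictures are saved under pics/ and viewed, and the job is handed in when it is done.

Besides the shell and the picture viewer there is one more tool, called as name(argument=value, ...), one argument or row to a line, values as JSON. drive_tool: Moves the arm, as the interface text tells. Its arguments: {"type":"object","properties":{"plan":{"type":"array"},"fingers":{"type":"number"}},"required":["plan"]}

```bash
ls; mkdir -p pics
python3 - <<'E'
from bench import arm
import cv2,numpy as np
for n in("side","top","wrist"):
    d=arm.get_image(n); cv2.imwrite(f"pics/{n}0.png",d["image"][:,:,::-1]); np.savez(f"{n}0.npz",**d)
    print(n,d["K"].tolist(),d["R"].round(4).tolist(),d["t"].round(1).tolist(), (-d["R"].T@d["t"]).round(0))
print(arm.read_state())
E
```

```text
pics
side [[439.6811449897466, 0.0, 252.35756383096546], [0.0, 439.6811449897466, 180.65522328333807], [0.0, 0.0, 1.0]] [[0.9342, -0.3565, -0.0112], [-0.1288, -0.3078, -0.9427], [0.3327, 0.8821, -0.3334]] [-570.1, 16.6, 1049.6] [  186. -1124.   359.]
top [[372.7039648382596, 0.0, 249.30439778050453], [0.0, 372.7039648382596, 191.75583941954346], [0.0, 0.0, 1.0]] [[-0.0291, -0.9995, 0.0107], [-0.9937, 0.0278, -0.1085], [0.1081, -0.0138, -0.994]] [-367.6, 493.9, 837.4] [ 390. -370.  890.]
wrist [[270.1206026075301, 0.0, 257.84042014792476], [0.0, 270.1206026075301, 194.24570270814087], [0.0, 0.0, 1.0]] [[-0.2742, 0.9617, 0.0022], [0.9133, 0.2597, 0.3136], [0.301, 0.088, -0.9495]] [623.2, -41.2, 380.0] [  94. -622.  372.]
{'clock': 0.15, 'joints': array([-1.03436062e+00,  3.85372728e-01,  6.97467621e-03, -3.38268571e-04,
       -1.19396109e+00, -2.58620522e-01]), 'joint_vel': array([ 0.00032678, -0.00266373,  0.00561651,  0.00177165,  0.00184143,
       -0.00198158]), 'joint_efforts': array([ 3.06191578e-04, -3.92678905e+01,  1.88583308e+01,  4.18853313e+00,
       -3.36961522e-03,  4.81577146e-06]), 'position': array([ 171.33967573, -600.6680663 ,  255.49288464]), 'ee_rot': array([-1.38399507e-01,  9.90376161e-01,  7.81337486e-04, -1.57555236e-04]), 'contact_force': array([-0.13299309, -0.65775306,  1.18445645]), 'wrist_torque': array([-0.0210567 ,  0.04407978,  0.01428821]), 'gripper_width': 85.24023114887726}
```

View pics/top0.png

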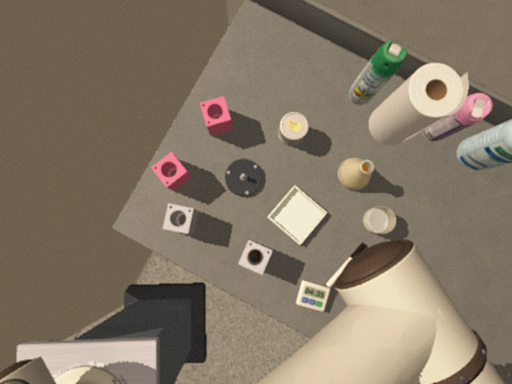

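View pics/side0.png

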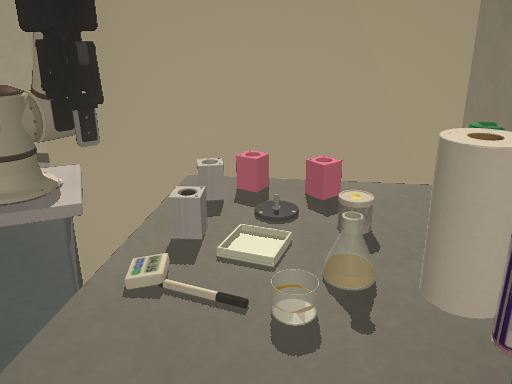

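View pics/wrist0.png

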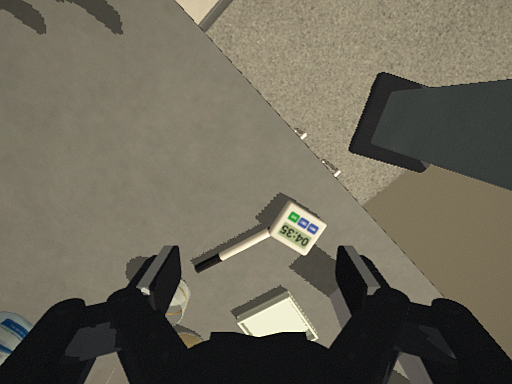

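The top view shows the dark-bored (capped) block at about (255,257), the grey block at (179,218), the stand at (245,178) and the tray at (298,215). I'll enlarge it to pick precise points.

Run:
```python
import cv2
a=cv2.imread("pics/top0.png")[150:290,140:340]
cv2.imwrite("pics/top0z.png",cv2.resize(a,(800,560),interpolation=cv2.INTER_CUBIC))
a=cv2.imread("pics/side0.png")[140:280,150:350]
cv2.imwrite("pics/side0z.png",cv2.resize(a,(800,560),interpolation=cv2.INTER_CUBIC))
```

```text
(no output)
```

View pics/top0z.png

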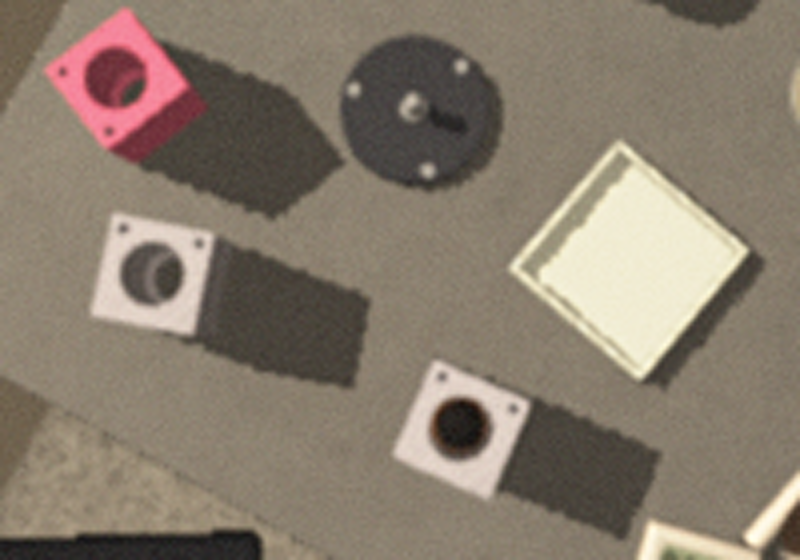

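View pics/side0z.png

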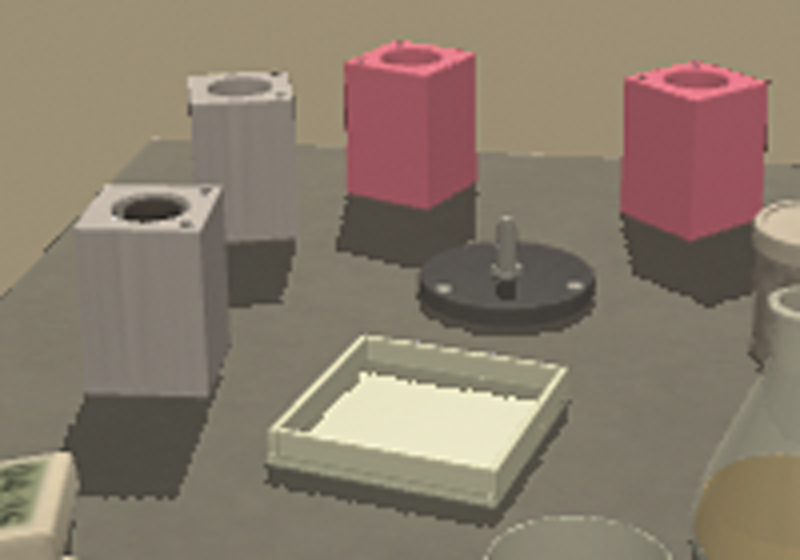

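```bash
cat > h.py <<'E'
import numpy as np
def load(n): return dict(np.load(n+".npz"))
def bp(d,p,z):
    r=d["R"].T@np.linalg.inv(d["K"])@np.array([p[0],p[1],1.]); c=-d["R"].T@d["t"]
    return c+r*(z-c[2])/r[2]
def pj(d,X):
    q=d["K"]@(d["R"]@np.array(X,float)+d["t"]); return q[:2]/q[2]
E
python3 - <<'E'
from h import *
T=load("top0");S=load("side0")
zt=lambda l:[(140+(x+.5)/4-.5,150+(y+.5)/4-.5) for x,y in l]
zs=lambda l:[(150+(x+.5)/4-.5,140+(y+.5)/4-.5) for x,y in l]
def show(n,d,l,z):
    P=np.array([bp(d,p,z) for p in l]);c=P.mean(0);print(n,c.round(1))
    if len(P)==4:
        e=np.roll(P,-1,0)-P;print("  len",np.linalg.norm(e,axis=1).round(1),"ang",(np.degrees(np.arctan2(e[:,1],e[:,0]))%90).round(1))
show("blkT",T,zt([(436,360),(531,402),(491,500),(392,455)]),80)
show("boreT",T,zt([(461,426)]),80)
show("blkS",S,zs([(107,184),(220,187),(208,230),(75,228)]),80)
show("boreS",S,zs([(151,208)]),80)
show("trayT",T,zt([(622,141),(749,247),(640,382),(509,267)]),16)
show("trayS",S,zs([(366,336),(568,369),(492,470),(270,432)]),16)
show("pinT",T,zt([(413,102)]),40)
show("pinS",S,zs([(507,218)]),40)
show("discT",T,zt([(421,111)]),8)
show("discS",S,zs([(508,278)]),10)
E
```

```text
blkT [ 336.8 -389.5   80. ]
  len [55.8 56.1 58.  55.6] ang [64.6 65.6 64.2 63.3]
boreT [ 338.4 -388.7   80. ]
blkS [ 337.1 -393.9   80. ]
  len [53.3 53.7 58.4 55.6] ang [63.  69.4 65.2 64.1]
boreS [ 336.  -395.5   80. ]
trayT [ 428.2 -492.4   16. ]
  len [ 96.9 102.2 101.1 100.4] ang [48.  48.6 47.  46.2]
trayS [ 426.6 -497.4   16. ]
  len [96.7 96.  95.5 98.8] ang [47.1 46.3 48.8 47. ]
pinT [ 520.9 -367.7   40. ]
pinS [ 519.6 -373.6   40. ]
discT [ 520.3 -372.3    8. ]
discS [ 517.8 -379.4   10. ]
```

drive_tool(
  plan=[
    [[-0.036,0.026,0],0],
    [[-0.036,0.026,0],0],
    [[-0.036,0.026,0],0],
    [[-0.036,0.026,0],0],
    [[-0.036,0.026,0],0],
    [[-0.037,0.026,0],0],
    [[0,0,0],10.4],
    [[0,0,0],10.4],
    [[0,0,0],10.4],
    [[0,0,0],10.4],
    [[0,0,0],0],
    [[0,0,0],0],
  ],
  fingers=-1,
)

```text
clock: 1.65
position: [337.2, -391.4, 256.2]
ee_rot: [0.221, 0.975, 0.0, -0.0]
contact_force: [-0.3, 1.1, -0.4]
gripper_width: 85.3
```

```bash
cat >> h.py <<'E'
def snap(n,tag):
    from bench import arm; import cv2
    d=arm.get_image(n); cv2.imwrite(f"pics/{n}{tag}.png",d["image"][:,:,::-1]); np.savez(f"{n}{tag}.npz",**d); return d
def st():
    from bench import arm
    from scipy.spatial.transform import Rotation as Ro
    s=arm.read_state(); R=Ro.from_quat(s["ee_rot"]).as_matrix()
    print("t",round(s["clock"],2),"pos",s["position"].round(1),"yang",np.degrees(np.arctan2(R[1,1],R[0,1])).round(1),"zax",R[:,2].round(4),"F",s["contact_force"].round(1),"w",round(s["gripper_width"],1))
    return s,R
def go(X,yang=None):
    s,R=st(); print("tool shift m",(R.T@(np.array(X)-s["position"])/1000).round(4))
    if yang is not None:
        a=np.degrees(np.arctan2(R[1,1],R[0,1])); print("turn",round((a-yang+90)%180-90,2))
E
python3 - <<'E'
from h import *
snap("wrist","1"); st()
E
```

```text
t 1.7 pos [ 337.3 -391.4  256.2] yang 64.4 zax [-1.e-04  1.e-04 -1.e+00] F [-0.3 -0.4 -0.6] w 85.4
```

View pics/wrist1.png

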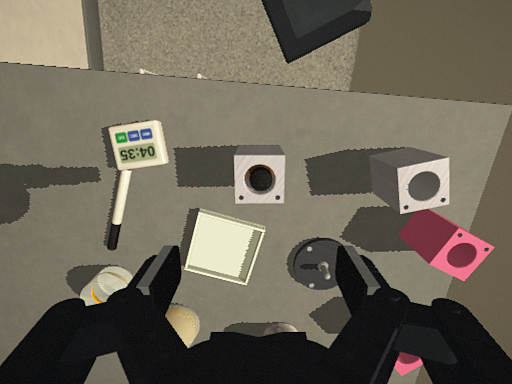

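Wrist view: the capped block's bore is at about (260,180), its top edges lie along the image axes, the pin tip is at (325,268), and the tray corners run from (201,208) to (266,237). I'll measure all three from this picture.

Run:
```python
import cv2
a=cv2.imread("pics/wrist1.png")[140:300,170:370]
cv2.imwrite("pics/wrist1z.png",cv2.resize(a,(800,640)[:2],interpolation=cv2.INTER_CUBIC)[:600])
```

```text
(no output)
```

View pics/wrist1z.png

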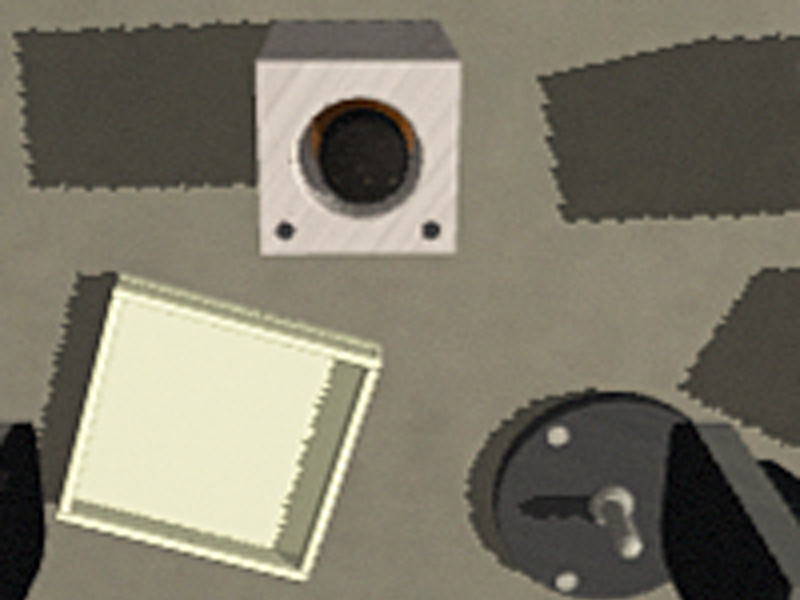

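Run:
```python
from h import *
T=load("wrist1")
zt=lambda l:[(170+(x+.5)/4-.5,140+(y+.5)/4-.5) for x,y in l]
def show(n,d,l,z):
    P=np.array([bp(d,p,z) for p in l]);c=P.mean(0);print(n,c.round(1))
    if len(P)==4:
        e=np.roll(P,-1,0)-P;print("  len",np.linalg.norm(e,axis=1).round(1),"ang",(np.degrees(np.arctan2(e[:,1],e[:,0]))%90).round(1))
show("blk",T,zt([(257,60),(461,60),(456,254),(262,254)]),80)
show("bore",T,zt([(361,156)]),80)
show("tray",T,zt([(118,286),(380,360),(304,578),(60,517)]),16)
show("pin",T,zt([(629,547)]),40)
show("pinbase",T,zt([(612,505)]),10)
print(((pj(T,[337,-391,80])-[170,140])*4))
go([337,-391,74],64.5)
```

```text
blk [ 337.2 -388.5   80. ]
  len [55.6 56.3 56.  56.3] ang [64.5 64.8 64.4 64.3]
bore [ 336.5 -387.5   80. ]
tray [ 427.6 -490.2   16. ]
  len [97.7 98.2 97.1 99.3] ang [47.2 47.3 47.9 47.7]
pin [ 519.7 -367.    40. ]
pinbase [ 522.  -367.1   10. ]
[349.04645357 161.3733432 ]
t 1.7 pos [ 337.3 -391.4  256.2] yang 64.4 zax [-1.e-04  1.e-04 -1.e+00] F [-0.3 -0.4 -0.6] w 85.4
tool shift m [0.0004 0.0003 0.1822]
turn -0.07
```

drive_tool(
  plan=[
    [[0.001,0.002,0.03],0],
    [[0,0,0.04],0],
    [[0,0,0.04],0],
    [[0,0,0.03],0],
    [[0,0,0.022],0],
    [[0,0,0.01],0],
    [[0,0,0.01],0],
    [[0,0,0],0],
  ],
  fingers=-1,
)

```text
clock: 2.7
position: [337.2, -389.2, 74.2]
ee_rot: [0.222, 0.975, 0.0, -0.0]
contact_force: [-0.4, -0.4, -0.5]
gripper_width: 85.3
```

Run:
```python
from h import *
import cv2
d=snap("side","2"); st()
a=d["image"][60:300,60:360,::-1]
cv2.imwrite("pics/side2z.png",cv2.resize(a,(750,600),interpolation=cv2.INTER_CUBIC))
```

```text
t 2.75 pos [ 337.5 -389.4   74.6] yang 64.3 zax [ 5.e-04 -4.e-04 -1.e+00] F [-0.2 -0.7  0.1] w 85.6
```

View pics/side2z.png

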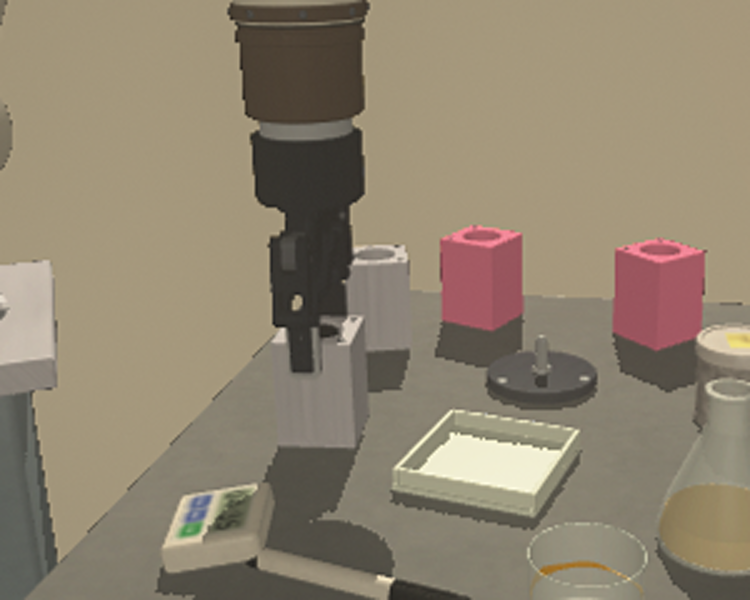

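The side view shows the fingers straddling the block, with the tips about 25 mm below its top. Next I'll close them.

drive_tool(
  plan=[
    [[0,0,0],0],
    [[0,0,0],0],
    [[0,0,0],0],
    [[0,0,0],0],
    [[0,0,0],0],
    [[0,0,0],0],
  ],
  fingers=1,
)

```text
clock: 3.5
position: [337.7, -389.7, 75.3]
ee_rot: [0.222, 0.975, -0.0, 0.001]
contact_force: [-1.3, -0.3, 5.9]
gripper_width: 54.9
```

drive_tool(
  plan=[
    [[0,0,0],0],
    [[0,0,-0.01],0],
    [[0,0,-0.02],0],
    [[0,0,-0.025],0],
    [[0,0,-0.02],0],
    [[0,0,0],0],
    [[0,0,0],0],
  ],
)

```text
clock: 4.38
position: [336.5, -388.5, 148.2]
ee_rot: [0.223, 0.975, 0.001, -0.001]
contact_force: [-0.2, -0.4, -4.1]
gripper_width: 55.1
```

Run:
```python
from h import *
import cv2
d=snap("side","3"); w=snap("wrist","3"); s,R=st()
go(s["position"]+[183,20.5,0])
a=np.hstack([d["image"][60:260,100:350,::-1],w["image"][60:260,130:380,::-1]])
cv2.imwrite("pics/c3.png",cv2.resize(a,(800,320),interpolation=cv2.INTER_CUBIC))
```

```text
t 4.47 pos [ 336.5 -388.6  148. ] yang 64.3 zax [-0.0022  0.0019 -1.    ] F [-0.1 -0.3 -3.1] w 55.5
t 4.47 pos [ 336.5 -388.6  148. ] yang 64.3 zax [-0.0022  0.0019 -1.    ] F [-0.1 -0.3 -3.1] w 55.5
tool shift m [-0.156   0.0978 -0.0004]
```

View pics/c3.png

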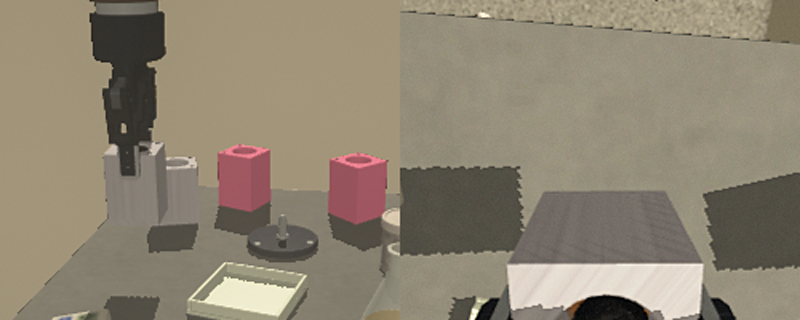

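drive_tool(
  plan=[
    [[-0.01,0.006,0],0],
    [[-0.022,0.014,0],0],
    [[-0.026,0.016,0],0],
    [[-0.03,0.019,0],0],
    [[-0.03,0.019,0],0],
    [[-0.022,0.014,0],0],
    [[-0.012,0.008,0],0],
    [[-0.004,0.002,0],0],
    [[0,0,0],0],
    [[0,0,0],0],
  ],
)

```text
clock: 5.72
position: [519.5, -368.7, 149.4]
ee_rot: [0.223, 0.975, 0.0, -0.0]
contact_force: [0.5, -0.6, -3.2]
gripper_width: 54.9
```

Run:
```python
from h import *
import cv2
d=snap("side","4"); w=snap("top","4"); s,R=st()
a=np.hstack([cv2.resize(d["image"][80:240,220:345,::-1],None,fx=3.2,fy=3.2,interpolation=2),cv2.resize(w["image"][110:270,180:305,::-1],None,fx=3.2,fy=3.2,interpolation=2)])
cv2.imwrite("pics/c4.png",a)
```

```text
t 5.83 pos [ 519.6 -368.8  149.6] yang 64.3 zax [-0.e+00  1.e-04 -1.e+00] F [-0.2 -0.5 -3.9] w 55.2
```

View pics/c4.png

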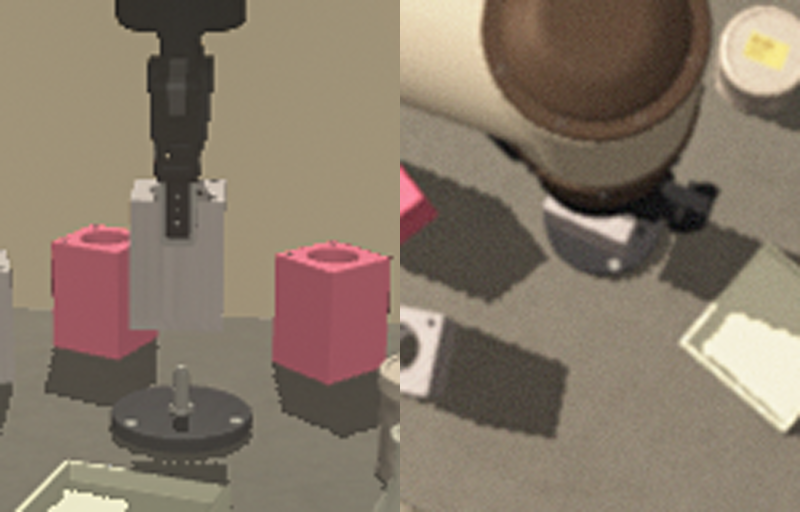

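Run:
```python
from h import *
S=load("side4")
a=np.radians(64.4);u=np.array([np.cos(a),np.sin(a),0]);v=np.array([-u[1],u[0],0])
for off in(-4,0,4):
  c=np.array([519.6,-369,0])+off*v
  for z in (75,155):
    print(off,z,[((pj(S,c+i*28*u+j*28*v+[0,0,z])-[220,80])*3.2).round(0).tolist() for i,j in((-1,1),(-1,-1),(1,-1),(1,1))])
print("pin here", ((pj(S,[519.6,-369,40])-[220,80])*3.2).round(1), ((pj(S,[519.6,-369,10])-[220,80])*3.2).round(1))
```

```text
-4 75 [[136.0, 325.0], [230.0, 326.0], [230.0, 297.0], [142.0, 295.0]]
-4 155 [[136.0, 195.0], [232.0, 196.0], [232.0, 174.0], [141.0, 173.0]]
0 75 [[130.0, 324.0], [223.0, 326.0], [223.0, 296.0], [135.0, 295.0]]
0 155 [[129.0, 195.0], [225.0, 196.0], [225.0, 174.0], [135.0, 173.0]]
4 75 [[123.0, 324.0], [216.0, 326.0], [217.0, 296.0], [129.0, 295.0]]
4 155 [[122.0, 195.0], [218.0, 196.0], [219.0, 174.0], [129.0, 173.0]]
pin here [177.4 362.7] [177.1 406.8]
```

drive_tool(
  plan=[
    [[-0.002,0,0.01],0],
    [[0,0,0.015],0],
    [[0,0,0.015],0],
    [[0,0,0.01],0],
    [[0,0,0.006],0],
    [[0,0,0.003],0],
    [[0,0,0],0],
    [[0,0,0],0],
  ],
)

```text
clock: 6.82
position: [522.4, -369.5, 90.8]
ee_rot: [0.222, 0.975, -0.0, 0.0]
contact_force: [-0.3, -0.4, -2.7]
gripper_width: 54.5
```

Run:
```python
from h import *
import cv2
d=snap("side","5"); s,R=st()
cv2.imwrite("pics/c5.png",cv2.resize(d["image"][80:240,200:365,::-1],None,fx=3.6,fy=3.6,interpolation=2))
```

```text
t 6.88 pos [ 522.4 -369.5   90.8] yang 64.3 zax [ 1.e-03 -4.e-04 -1.e+00] F [-0.  -0.6 -3.3] w 55.0
```

View pics/c5.png

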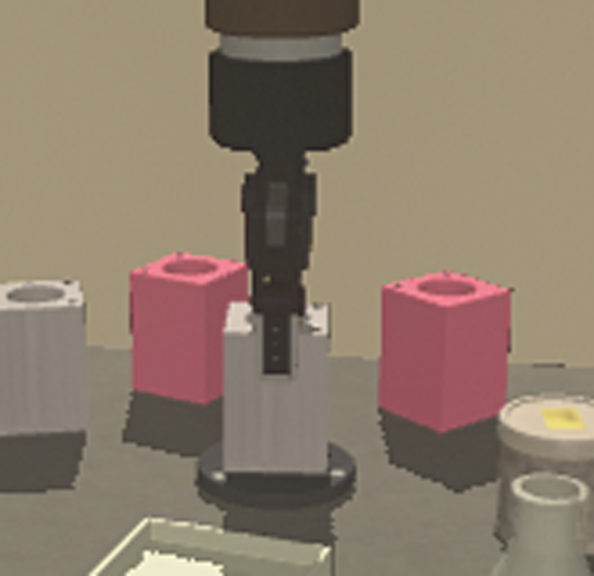

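No extra force, so the pin has gone through the hole. I'll lower the last few millimetres.

drive_tool(
  plan=[
    [[0,0,0.002],0],
    [[0,0,0.002],0],
    [[0,0,0.001],0],
    [[0,0,0.001],0],
    [[0,0,0],0],
  ],
)

```text
clock: 7.5
position: [522.2, -369.4, 85.3]
ee_rot: [0.222, 0.975, -0.0, 0.0]
contact_force: [-2.5, 2.0, 5.7]
gripper_width: 54.9
```

drive_tool(
  plan=[
    [[0,0,0.001],0],
    [[0,0,0],0],
  ],
)

```text
clock: 7.75
position: [522.2, -369.4, 85.3]
ee_rot: [0.222, 0.975, -0.0, 0.0]
contact_force: [-4.0, 4.1, 8.9]
gripper_width: 55.0
```

Run:
```python
from h import *
import cv2
d=snap("side","6"); s,R=st(); w=snap("wrist","6")
cv2.imwrite("pics/c6.png",np.hstack([cv2.resize(d["image"][120:240,220:320,::-1],None,fx=4,fy=4,interpolation=2),cv2.resize(w["image"][100:340,160:360,::-1],None,fx=2,fy=2,interpolation=2)]))
```

```text
t 7.8 pos [ 522.2 -369.4   85.3] yang 64.4 zax [ 5.e-04 -6.e-04 -1.e+00] F [-4.   3.3  9.4] w 55.1
```

View pics/c6.png

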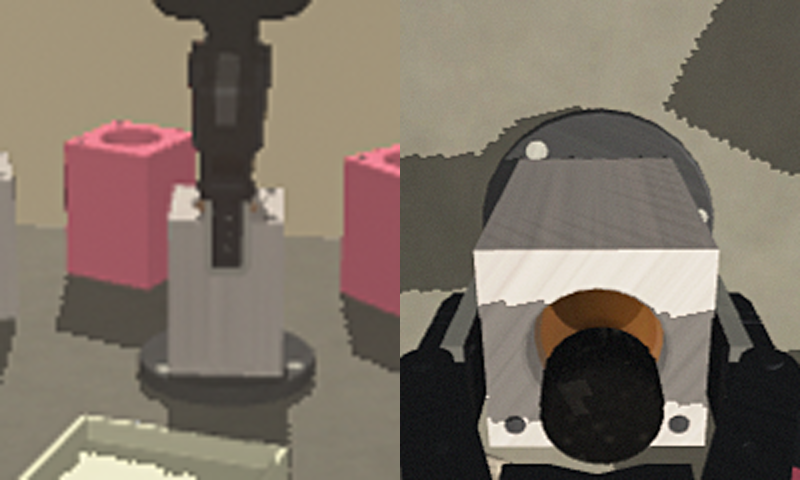

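The vial now stands proud of the block and the block is down on the disc. Next I'll release it and rise.

drive_tool(
  plan=[
    [[0,0,-0.001],0],
    [[0,0,0],0],
    [[0,0,0],0],
    [[0,0,0],0],
    [[0,0,-0.01],0],
    [[0,0,-0.03],0],
    [[0,0,-0.03],0],
    [[0,0,-0.02],0],
    [[0,0,-0.01],0],
    [[0,0,0],0],
  ],
  fingers=-1,
)

```text
clock: 9.1
position: [522.4, -369.5, 185.1]
ee_rot: [0.222, 0.975, -0.0, 0.001]
contact_force: [0.4, -0.6, -0.6]
gripper_width: 85.5
```

Run:
```python
from h import *
import cv2
d=snap("side","7"); s,R=st(); w=snap("wrist","7")
cv2.imwrite("pics/c7.png",np.hstack([cv2.resize(d["image"][120:240,220:320,::-1],None,fx=4,fy=4,interpolation=2),cv2.resize(w["image"][140:340,160:360,::-1],None,fx=2,fy=2.4,interpolation=2)]))
```

```text
t 9.15 pos [ 521.9 -369.2  184.1] yang 64.3 zax [-2.e-04  4.e-04 -1.e+00] F [ 0.5 -0.4 -0.5] w 85.6
```

View pics/c7.png

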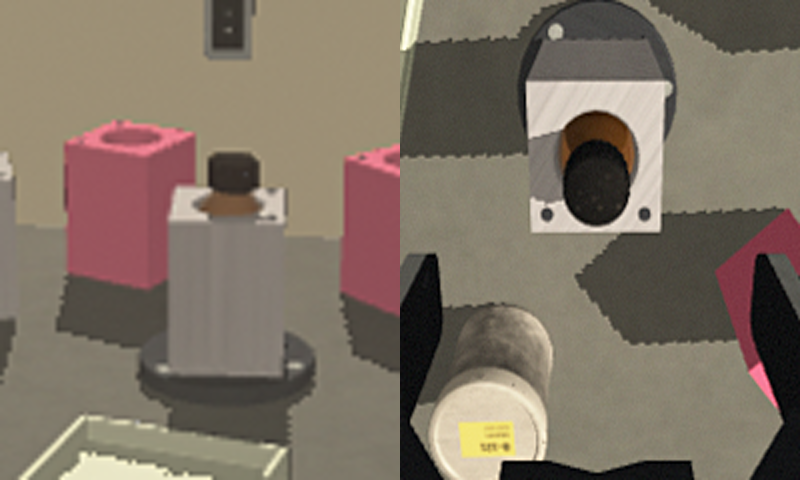

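View pics/wrist7.png

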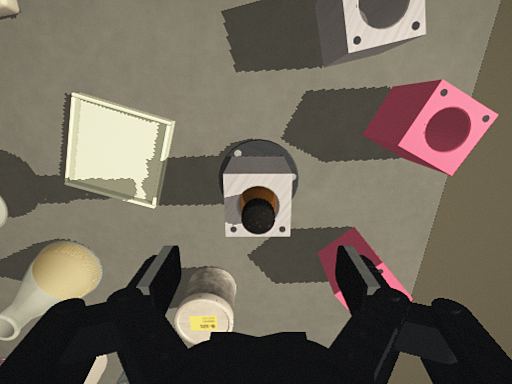

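Run:
```python
from h import *
import cv2
W=load("wrist7");S=load("side7")
a=W["image"][150:250,200:310,::-1]
cv2.imwrite("pics/w7z.png",cv2.resize(a,None,fx=6,fy=6,interpolation=2))
print("cap",bp(W,(258.5,217),114).round(1))
c=[(225.5,174),(291.5,174),(290.5,237),(225.5,237)]
P=np.array([bp(W,p,90) for p in c]);print("blk",P.mean(0).round(1))
# side cap centre top: zoom (234,158)
print("capS",bp(S,(220+234/4,120+160/4),114).round(1), "blkS",np.mean([bp(S,(220+x/4,120+y/4),90) for x,y in((182,187),(287,190),(282,222),(168,220))],0).round(1))
for X in ([522,-369,114],[522,-369,96]): print(pj(W,X).round(1))
```

```text
cap [ 521.6 -367.6  114. ]
blk [ 522.4 -368.1   90. ]
capS [ 519.2 -383.4  114. ] blkS [ 519.4 -378.3   90. ]
[257.  218.1]
[257.1 209.4]
```

View pics/w7z.png

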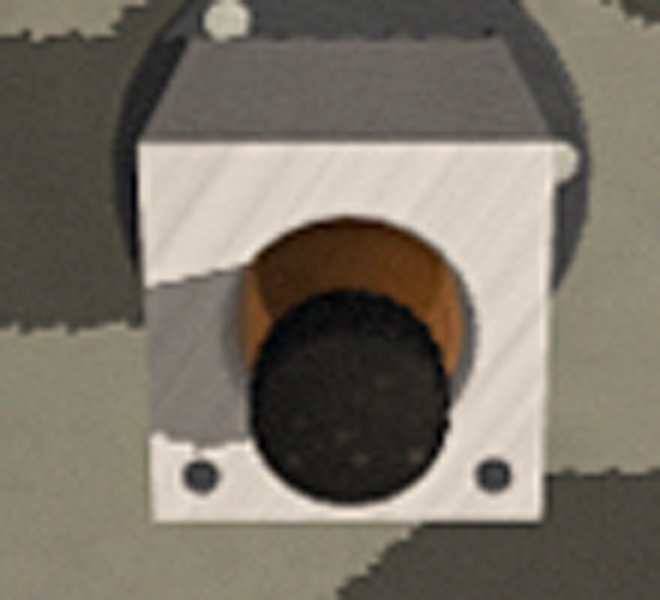

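Run:
```python
from h import *
S=load("side6")
a=np.radians(64.4);u=np.array([np.cos(a),np.sin(a),0])
for dd in(28,36):
  for z in(55,60,65,70): print(dd,z,((pj(S,np.array([522.2,-369.4,z])-dd*u)-[220,120])*4).round(1))
  # check block bottom/top at near face
print(((pj(S,np.array([522.2,-369.4,10])-28*u)-[220,120])*4).round(1),((pj(S,np.array([522.2,-369.4,90])-28*u)-[220,120])*4).round(1))
go([521.6,-367.6,123])
```

```text
28 55 [225.3 284.9]
28 60 [225.4 275.2]
28 65 [225.5 265.5]
28 70 [225.5 255.8]
36 55 [224.8 290.8]
36 60 [224.9 281.1]
36 65 [225.  271.3]
36 70 [225.  261.5]
[224.7 370.1] [225.8 216.5]
t 9.2 pos [ 521.7 -369.1  183.4] yang 64.3 zax [-1.5e-03  9.0e-04 -1.0e+00] F [-0.2 -0.7  0.1] w 85.8
tool shift m [0.0006 0.0013 0.0604]
```

drive_tool(
  plan=[
    [[0.001,0.001,0.02],0],
    [[0,0,0.02],0],
    [[0,0,0.014],0],
    [[0,0,0.008],0],
    [[0,0,0.004],0],
    [[0,0,0],0],
  ],
  fingers=-1,
)

```text
clock: 9.95
position: [521.8, -368.2, 118.4]
ee_rot: [0.222, 0.975, -0.0, 0.0]
contact_force: [0.7, 0.1, -0.1]
gripper_width: 85.2
```

Run:
```python
from h import *
import cv2
d=snap("side","8"); s,R=st(); w=snap("wrist","8")
cv2.imwrite("pics/c8.png",np.hstack([cv2.resize(d["image"][120:240,220:320,::-1],None,fx=4,fy=4,interpolation=2),cv2.resize(w["image"][100:340,160:360,::-1],None,fx=2,fy=2,interpolation=2)]))
```

```text
t 10.0 pos [ 522.  -368.2  118.8] yang 64.3 zax [ 8.e-04 -4.e-04 -1.e+00] F [ 0.8 -0.3 -0.1] w 85.4
```

View pics/c8.png

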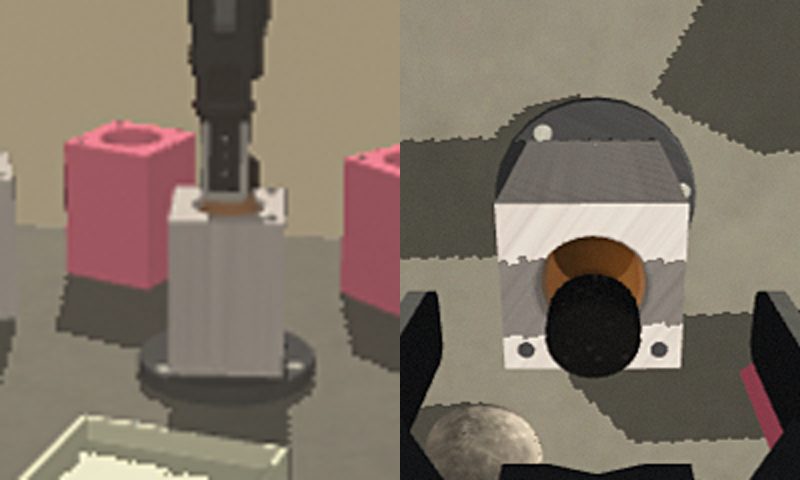

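Run:
```python
from h import *
S=load("side8");W=load("wrist8")
for X in ([522,-368.2,105],[522,-368.2,90],[522,-368.2,10],[525.6,-370,105]): print(((pj(S,X)-[220,120])*4).round(1))
for X in ([522,-368.2,114],[525.6,-370,114]): print(((pj(W,X)-[160,100])*2+[400,0]).round(1))
a=np.radians(64.4);u=np.array([np.cos(a),np.sin(a),0])
print(((pj(S,np.array([522,-368.2,105])-45*u)-[220,120])*4).round(1))
```

```text
[226.4 168.7]
[226.2 197.7]
[225.1 347.2]
[234.6 168.8]
[592.9 335.7]
[592.7 348.9]
[223.5 197. ]
```

drive_tool(
  plan=[
    [[-0.001,0,0],0],
    [[0,0,0],0],
    [[0,0,0],0],
    [[0,0,0],0],
    [[0,0,0],0],
    [[0,0,0],0],
    [[0,0,0],0],
    [[0,0,0],0],
  ],
  fingers=1,
)

```text
clock: 11.05
position: [522.7, -368.7, 118.7]
ee_rot: [0.222, 0.975, -0.0, 0.0]
contact_force: [-1.2, -0.7, 4.8]
gripper_width: 23.2
```

Run:
```python
from h import *
import cv2
d=snap("side","9"); s,R=st(); w=snap("wrist","9")
cv2.imwrite("pics/c9.png",np.hstack([cv2.resize(d["image"][120:240,220:320,::-1],None,fx=4,fy=4,interpolation=2),cv2.resize(w["image"][100:340,160:360,::-1],None,fx=2,fy=2,interpolation=2)]))
```

```text
t 11.1 pos [ 522.7 -368.7  118.6] yang 64.3 zax [ 3.e-04 -4.e-04 -1.e+00] F [-2.3 -1.4  4.1] w 23.7
```

View pics/c9.png

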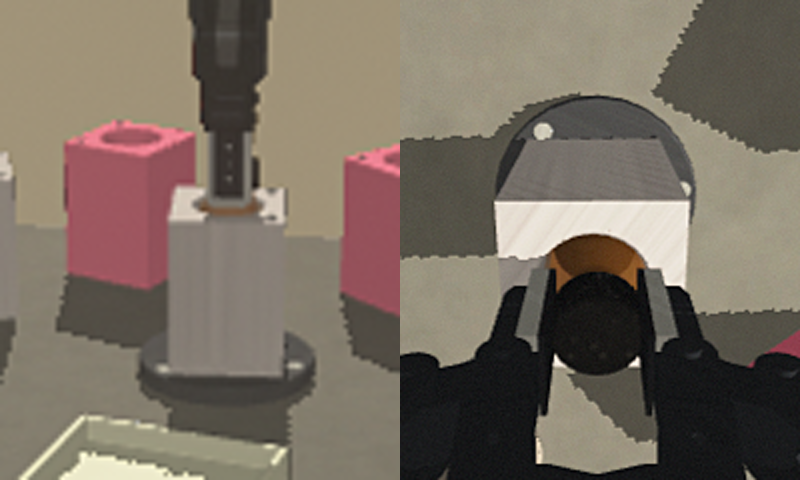

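drive_tool(
  plan=[
    [[0,0,-0.004],0],
    [[0,0,-0.008],0],
    [[0,0,-0.012],0],
    [[0,0,-0.015],0],
    [[0,0,-0.015],0],
    [[0,0,-0.012],0],
    [[0,0,-0.008],0],
    [[0,0,0],0],
    [[0,0,0],0],
  ],
)

```text
clock: 12.28
position: [522.3, -368.3, 191.7]
ee_rot: [0.222, 0.975, 0.0, -0.001]
contact_force: [0.2, -0.7, -1.0]
gripper_width: 23.4
```

Run:
```python
from h import *
import cv2
d=snap("side","10"); s,R=st(); w=snap("wrist","10")
cv2.imwrite("pics/c10.png",np.hstack([cv2.resize(d["image"][90:240,210:330,::-1],None,fx=3.2,fy=3.2,interpolation=2),cv2.resize(w["image"][100:340,160:360,::-1],None,fx=2,fy=2,interpolation=2)]))
```

```text
t 12.32 pos [ 522.2 -368.3  191.6] yang 64.3 zax [-1.3e-03  7.0e-04 -1.0e+00] F [ 0.5  1.4 -0.5] w 23.6
```

View pics/c10.png

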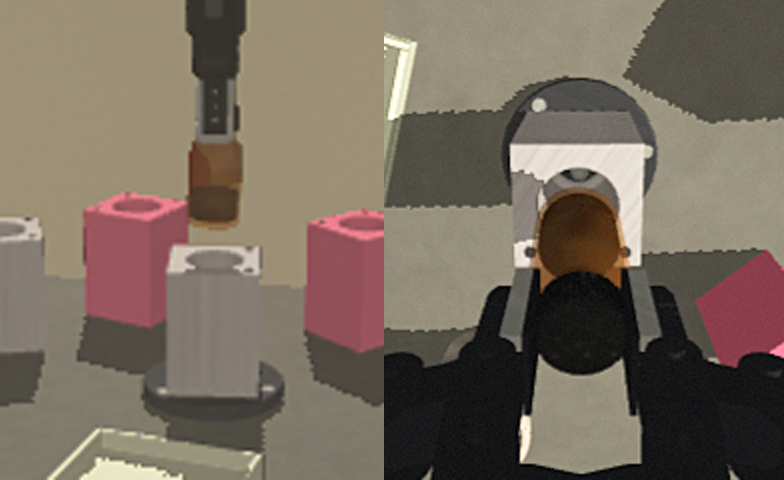

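The vial is held upright and clear, and the block stayed on the stand. Next I'll go over the tray.

drive_tool(
  plan=[
    [[0.002,-0.01,0],0],
    [[0.004,-0.018,0],0],
    [[0.005,-0.025,0],0],
    [[0.006,-0.028,0],0],
    [[0.006,-0.028,0],0],
    [[0.004,-0.022,0],0],
    [[0.003,-0.014,0],0],
    [[0.002,-0.006,0],0],
    [[0,0,0],0],
    [[0,0,0],0],
  ],
)

```text
clock: 13.62
position: [428.8, -490.2, 192.4]
ee_rot: [0.222, 0.975, 0.0, 0.0]
contact_force: [0.6, -0.1, -0.6]
gripper_width: 23.3
```

drive_tool(
  plan=[
    [[0,0,0.015],0],
    [[0,0,0.025],0],
    [[0,0,0.02],0],
    [[0,0,0.015],0],
    [[0,0,0.008],0],
    [[0,0,0],0],
    [[0,0,0],0],
  ],
)

```text
clock: 14.5
position: [428.7, -491.1, 110.1]
ee_rot: [0.222, 0.975, -0.0, 0.001]
contact_force: [0.2, 0.1, -0.2]
gripper_width: 23.2
```

Run:
```python
from h import *
import cv2
d=snap("side","11"); s,R=st(); w=snap("wrist","11")
cv2.imwrite("pics/c11.png",np.hstack([cv2.resize(d["image"][120:280,190:310,::-1],None,fx=3,fy=3,interpolation=2),cv2.resize(w["image"][100:340,140:360,::-1],None,fx=2,fy=2,interpolation=2)]))
```

```text
t 14.55 pos [ 428.7 -491.1  110.2] yang 64.3 zax [ 0.0013 -0.0012 -1.    ] F [-0.2  0.7  0. ] w 23.7
```

View pics/c11.png

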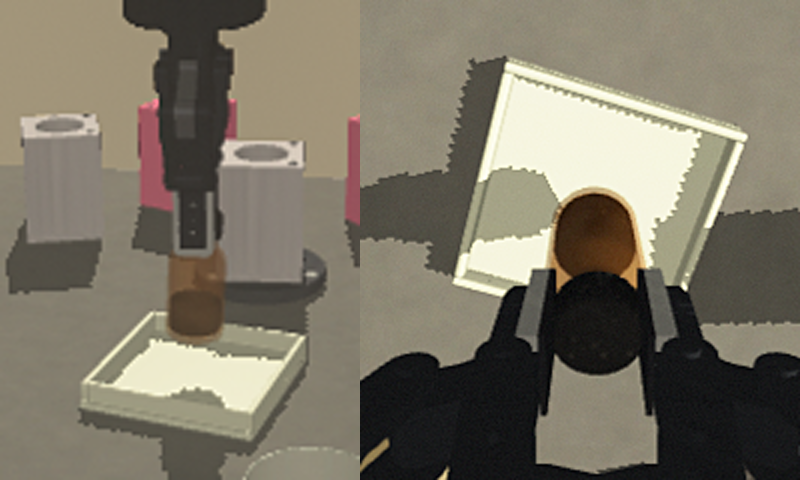

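drive_tool(
  plan=[
    [[0,0,0.01],0],
    [[0,0,0.008],0],
    [[0,0,0.005],0],
    [[0,0,0.002],0],
    [[0,0,0],0],
    [[0,0,0],0],
  ],
)

```text
clock: 15.35
position: [428.4, -490.9, 84.6]
ee_rot: [0.222, 0.975, -0.0, 0.0]
contact_force: [-0.3, -0.4, 0.3]
gripper_width: 23.3
```

drive_tool(
  plan=[
    [[0,0,0.001],0],
    [[0,0,0.001],0],
    [[0,0,0],0],
  ],
)

```text
clock: 15.72
position: [428.6, -490.9, 83.1]
ee_rot: [0.222, 0.975, -0.0, 0.0]
contact_force: [-0.4, 0.4, 3.5]
gripper_width: 23.2
```

drive_tool(
  plan=[
    [[0,0,0.0005],0],
    [[0,0,0],0],
  ],
)

```text
clock: 15.98
position: [428.8, -491.0, 83.1]
ee_rot: [0.222, 0.975, -0.0, 0.001]
contact_force: [-0.2, 1.2, 6.2]
gripper_width: 23.5
```

Run:
```python
from h import *
import cv2
d=snap("side","12"); s,R=st(); w=snap("wrist","12")
cv2.imwrite("pics/c12.png",np.hstack([cv2.resize(d["image"][120:280,190:310,::-1],None,fx=3,fy=3,interpolation=2),cv2.resize(w["image"][100:340,140:360,::-1],None,fx=2,fy=2,interpolation=2)]))
```

```text
t 16.02 pos [ 428.7 -491.    83.1] yang 64.3 zax [ 0.0011 -0.0013 -1.    ] F [0.4 1.4 5.5] w 23.4
```

View pics/c12.png

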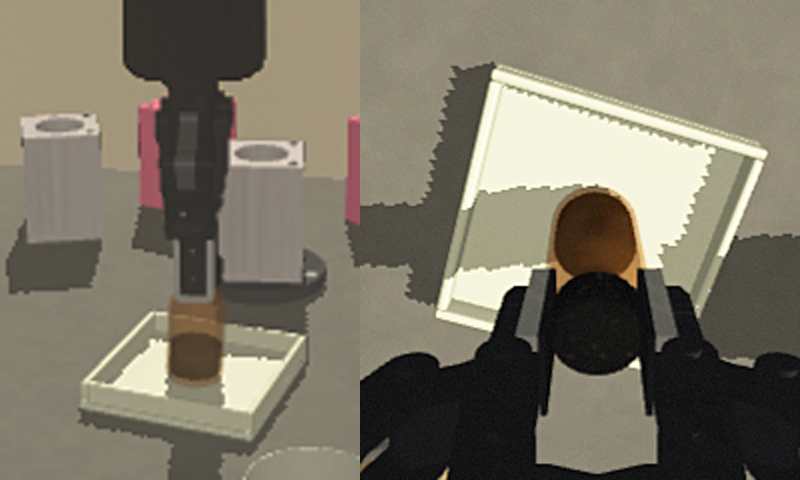

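The vial's foot is on the tray floor, well inside the walls. Next I'll open the fingers and rise.

drive_tool(
  plan=[
    [[0,0,-0.0005],0],
    [[0,0,0],0],
    [[0,0,0],0],
    [[0,0,0],0],
    [[0,0,0],0],
    [[0,0,-0.01],0],
    [[0,0,-0.03],0],
    [[0,0,-0.04],0],
    [[0,0,-0.04],0],
    [[0,0,-0.02],0],
    [[0,0,0],0],
  ],
  fingers=-1,
)

```text
clock: 17.45
position: [429.0, -491.3, 225.2]
ee_rot: [0.222, 0.975, -0.001, 0.002]
contact_force: [0.5, 0.1, -0.2]
gripper_width: 85.6
```

Run:
```python
from h import *
import cv2
d=snap("side","13"); s,R=st(); w=snap("wrist","13")
cv2.imwrite("pics/c13.png",np.hstack([cv2.resize(d["image"][120:280,190:310,::-1],None,fx=3,fy=3,interpolation=2),cv2.resize(w["image"][100:340,140:360,::-1],None,fx=2,fy=2,interpolation=2)]))
```

```text
t 17.5 pos [ 428.4 -490.6  223.1] yang 64.3 zax [ 1.6e-03 -7.0e-04 -1.0e+00] F [0.5 0.3 0.2] w 85.5
```

View pics/c13.png

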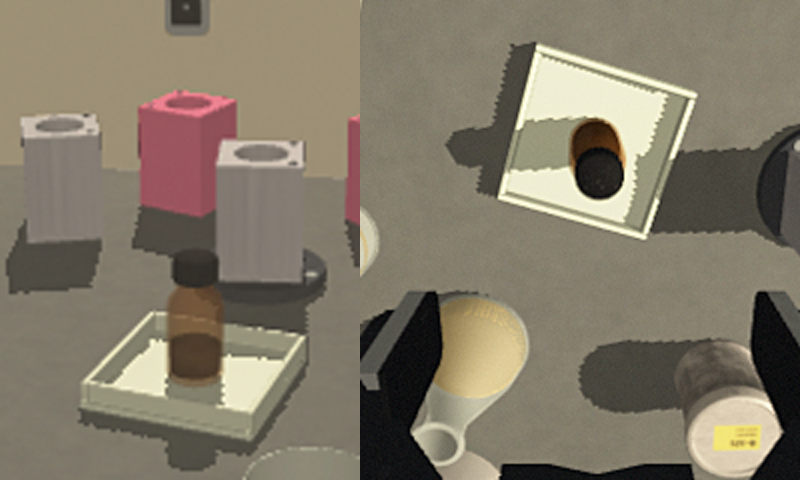

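The vial stands upright in the tray and the block sits on the stand, with the arm clear of everything. I'll hand it in.

Run:
```python
from bench import arm
print(arm.job_done())
```

```text
the job is handed in; nothing more can be done
None
```

The job is done and handed in at about 17.5 s; no verdict came back. I gripped the heating block near its top and lowered it over the pin onto the stand's base, which poked the vial up. I then lifted the vial out by its cap, set it down near the middle of the tray, opened the fingers and rose clear.

**Final checks:** The last side and wrist pictures show the vial upright inside the tray walls and the block upright on the disc. The tool force was about zero with the gripper at 223 mm. The block sits about 3 mm or less from the pin by my wrist-camera measurements, and the hole's clearance limits it to 8 mm. The highest force reading I saw was about 10 N.

**Disagreements:** The side camera put points about 5 mm lower in y than the top and wrist cameras, and up to about 15 mm lower for the raised cap. I went with the top and wrist views, plus offsets between objects measured within one camera. No check failed.

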